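# Add a slotted weight to the load-cell stem and set the damping slider

## Robot

A 7-joint arm with a two-finger parallel gripper is mounted at the origin on the work surface. World frame = base frame: x ahead of the robot, y to its left, z up, the work surface at z = 0. Lengths are in m, angles in rad, forces in N, time in s.
With the tool pointing down it reaches from about 0.4 to 0.85 m from the base axis. Payload 10.4 kg.
Tool frame: the origin (TCP) lies on the centre line of the jaws, within the pads' length; the fingertips stand 14 mm ahead of it and the grasp point (between the pads) lies 5 mm behind it (tip_reach is the z of the fingertips in the tool frame, in m); z points along the fingers, x is the direction in which the jaws open and shut, and the axes are right-handed (so a half turn about z gives the same grasp; the last joint's range is limited). The gripper opens to 87 mm and grips with 3 to 60 N. Pads are 19 mm wide; open, the fingers measure 117 mm over their backs; the gripper's body (75 mm by 190 mm) begins 51 mm behind the grasp point.
Start: joints at [-1.198, 0.332, -0.065, 1.46, 0.022, 1.35, -0.088], TCP at [0.241, 0.577, 0.237] pointing down, gripper open.
Joint ranges: [-2.6, 2.6], [-0.5, 2.12], [-1.47, 1.34], [0.16, 2.42], [-1.27, 4.41], [0.06, 2.06], [-2.6, 2.6]. Speed limits (rad/s): [2.22, 2.22, 2.79, 2.79, 3.14, 3.14, 3.14].

## Interface

Orientations are given as a unit quaternion [x, y, z, w].
In Python, from bench import * gives the robot as it stands.
- The arm moves only by the tool carry_out, never from a script. Its argument "rows" is a list of rows, each a list of 5 numbers: the closure, from -1 (fully open) to 1 (shut), so that 0 is half open, then the shift along the tool's x, y, z in units of 30 mm (1.0 is 30 mm), then the turn about the tool's z in units of 5 degrees (1.0 is 5 degrees). In form: [[jaw, x, y, z, turn], ...]. A call has 1 to 20 rows; each row shifts and turns the pose as measured when the row begins, along the tool's axes as they then stand; what a row does not reach is not made up. A row lasts 1/12 s, in which the tool goes at most 41.7 mm and 7.16 degrees, less where a joint would pass 70% of its speed; a pose out of reach is approached as far as the arm can. A call is refused whole if a number of a shift passes 1 or a number of a turn 1, either way. A call with a gripper value outside its range is refused whole. The fingers move at their own pace and stop on an object; "force" is the grip in N (left out, the last holds). Time passes only in rows, so rows that do not move let the fingers close. It gives the time, the measured TCP pose, the force and the opening at its end, in the units of the state.
- read_state(): the state, without advancing time (a new reading comes with each control period).
- camera(name): name is "scene" or "side" or "wrist"; returns the picture (480x640x3 uint8, blue, green, red); there is no depth.
- camera_info(name): a dict with "fx", "fy", "cx", "cy" (pixels), "dist_coeffs" ([k1, k2, p1, p2, k3] as OpenCV has them; the pictures are not rectified), "extrinsics" (4x4, takes a point from camera to world coordinates); the wrist camera has in their place "tool_from_camera" (4x4, takes a point from camera to tool coordinates, whose origin is the TCP and whose axes are the tool frame's). Camera axes: x right, y down, z forward; pixel columns grow to the right and rows downward; lengths in m; the calibration is good to about 2 mm. A picture is of the moment at which its call begins: read the wrist's pose just before it. camera_info takes no time and is no camera call.
- close_job(): hands the job in, once; it reports no verdict.
Trained networks look in the newest picture that a camera, given by its name, has taken for a name from the list of things; names that differ only in an ending like _2 or _b are one class to them, and where a whole thing is asked for, a point or a joint stands for the part that bears it (a point fixed in the world has none). Each returns a list of dicts, best first, with "conf" (0 to 1); they miss things now and then, are a little off and sometimes report something else, mostly with a low value. They report only what shows in the picture. A call takes as long as a camera call. They do not tell look-alikes from the thing itself.
- recognise(query, camera): "box" ([centre column, centre row, width, height] in pixels, round what is visible of it).
- silhouettes(query, camera): "mask" (480x640 bool, what is visible of it) and "box" ([centre column, centre row, width, height] in pixels, round what is visible of it).
- pinpoint(query, camera): "xy" ([column, row] in pixels: a listed point, or the origin of a listed thing).
The state is a dict: "time": time; "joint_positions": joint angles; "joint_vel": joint speeds; "joint_torque": joint torques, N m; "ee_pos": TCP position; "eef_rot": TCP orientation; "ft_force": force on the tool from outside, world axes, zero at the start; "torque": the same for the moment, N m; "width": finger opening in m.
Only numpy, scipy, OpenCV 4.12 (cv2) and the standard library are available. Lean on these libraries where they do the work, as an engineer would, in place of code of your own. Each camera call takes 0.05 s, during which the arm holds its last target. There are 200 camera calls.

## Task

Take the brass slotted weight out of the rack, set it down to take it again by its sides so that the slot is free, and slide it sideways onto the load cell's stem until it lies flat and fully home on the two weights there, with its slot turned well away from both of theirs so that the three slots are spread about evenly round the stem. Then slide the console's black grip until its white line is level with the green marker, and let go. Leave the steel weight in the rack, do not pull the two earlier weights off the stem and do not knock the brass fitting over.

Things in the scene. Friction and masses are not known exactly. Their poses are not given: they have to be found in the camera images.
- brass_mid (a point): brass_mid: centre of the brass weight, the one to move. Slotted disc, 56 mm across and 12 mm thick (this point is 6 mm above its underside), gold-coloured, about 0.2 kg; it starts flat in one of the two places of the rack. Its slot is 13 mm wide, runs from the centre (square end 6.5 mm behind the centre) out through the rim in the disc's own +x, and is 16 mm wide at the very mouth.
- brass_slot (a point): point in the brass weight's slot, 25 mm from its centre towards the mouth, half-way up
- steel_mid (a point): steel_mid: centre of the steel weight in the other place of the rack; it stays there. Slotted disc, 56 mm across and 12 mm thick (this point is 6 mm above its underside), grey. Its slot is 13 mm wide, runs from the centre (square end 6.5 mm behind the centre) out through the rim in the disc's own +x, and is 16 mm wide at the very mouth.
- lower_mid (a point): lower_mid: centre of the lower weight already on the stem. Slotted disc, 76 mm across and 12 mm thick (this point is 6 mm above its underside), dark grey, loose on the pan. Its slot is 13 mm wide, runs from the centre (square end 6.5 mm behind the centre) out through the rim in the disc's own +x, and is 16 mm wide at the very mouth.
- lower_slot (a point): point in the lower weight's slot, 25 mm from its centre towards the mouth (only the outer end of this slot shows from above)
- upper_mid (a point): upper_mid: centre of the upper weight already on the stem. Slotted disc, 56 mm across and 12 mm thick (this point is 6 mm above its underside), grey, loose on the lower weight; its top, where the brass weight goes, is 24 mm above the pan. Its slot is 13 mm wide, runs from the centre (square end 6.5 mm behind the centre) out through the rim in the disc's own +x, and is 16 mm wide at the very mouth.
- upper_slot (a point): point in the upper weight's slot, 25 mm from its centre towards the mouth
- stem (a point): on the axis of the load cell's upright steel stem, at the top of its pan (42 mm above the table). The stem is 8 mm thick; a fixed black knob, 20 mm across, sits on it from 54 to 66 mm above this point, so weights pass only sideways, below it. Seated, the brass weight has its centre 30 mm above this point
- loadcell: round aluminium load cell fixed to the table, 90 mm across, 26 mm high, with a 60 mm wide pan (top at 42 mm) and the stem on it; a 14 mm thick black plug sticks out to 73 mm from the axis in its own +y, at 13 mm height. Origin under its centre
- rack: teal rack fixed to the table, 66 mm (its x) by 180 mm (y); origin under its centre. Two places, y = -40 and +40 mm: floor 10 mm high but only 40 mm long in x, 26 mm high cheeks 60 mm apart, and a key 7 mm high in the weight's slot, which opens to the rack's +x. Lift straight up. Fingers fit only at a weight's +x and -x ends: over its slot mouth and its back
- mat: black rubber mat fixed to the table, 120 mm square, 3 mm thick, free for setting the weight down; origin under its centre
- grip (a joint): travel of the console's slide grip in m, 0 to 0.10, growing to the console's +x (away from the robot). It stays where it is left; sliding it takes about 1.5 N
- grip_top (a point): centre of the top of the slide grip, a black block 20 mm long in the direction of travel (its x), 18 mm wide (y), 30 mm high, with a white line across its top at its middle. The top is 60 mm above the table, the console top 30 mm. The console is a fixed grey box 180 mm long (x), 85 mm wide (y)
- marker: flat green marker, 8 mm (x) by 16 mm (y), 2 mm thick, on the console beside the track on its +y side; its x axis is the direction of travel. The grip is set when its white line is level with this marker's middle (the same x)
- fitting: brass pipe fitting with three side ports, standing on the table, 80 mm high; a bystander. Origin under its centre
Things that resemble listed ones, but are neither listed nor needed, are in the scene too. Leave any pink or turquoise look-alike of the part that bears upper_mid alone.

How it is judged:
On the way, in this order (a step that is already met when the one before it is completed fails the run):
1. the brass weight lies flat and home on the stack, its slot turned away from the other two (horizontal distance between brass_mid and stem below 0.006 m and z of brass_mid in the frame of stem between 0.027 and 0.0335 m and angle between brass_mid's own z axis and vertical below 0.06 rad and horizontal distance between brass_slot and upper_slot above 0.033 m and horizontal distance between brass_slot and lower_slot above 0.033 m), for 0.2 s.
2. the slide grip is level with the green marker (x of grip_top in the frame of marker between -0.005 and 0.005 m), for 0.2 s.
At the end, for the whole second after the job is handed in: Brass weight at rest, level, within 6 mm of the stem axis and 3.5 mm of its seated height; its slot over 83 degrees from both other slots (even is 120); both earlier weights within 6 mm of the stem axis; grip line within 5 mm of the marker; steel weight within 15 mm of its start (all of step 1 and all of step 2 and linear speed of brass below 0.02 m/s and velocity of joint grip between -0.01 and 0.01 m/s and horizontal distance between each of upper_mid, lower_mid and stem below 0.006 m and distance of steel_mid from where it was at the start of the episode below 0.015 m); the robot touches nothing.
It fails at once if the steel weight is taken out of its place (distance of steel_mid from where it was at the start of the episode above 0.015 m).
It fails at once if an earlier weight is pulled off the stem (horizontal distance between any of upper_mid, lower_mid and stem above 0.012 m).
It fails at once if the brass fitting is knocked over (angle between fitting's own z axis and vertical above 0.5 rad).
It also fails if it takes over 64 s, if anything falls off the work surface, if the arm or the gripper's body presses on something with over 40 N, if the wrist force passes 120 N, or if a joint passes its speed limit or range.

## Working session

There is one attempt and no reset: what is moved stays moved. The work goes in short steps, Python scripts to look and compute and a tool call to move; the robot and the scene stay as the last step left them, time stands still between calls to the robot, and variables do not carry over. Pictures are saved under pics/ and viewed, about 8 in all and at most 12, crops included, and the job is handed in when it is done.

Besides the shell and the picture viewer there is one more tool, called after "Emit:" by a JSON object that holds its "method" and its "body", one argument or row to a line. carry_out: Moves the arm, as the interface text tells. Its arguments: {"type":"object","properties":{"rows":{"type":"array","items":{"type":"array","items":{"type":"number"}}},"force":{"type":"number"}},"required":["rows"]}

```bash
mkdir -p pics; ls; cat > h.py <<'E'
from bench import *
import numpy as np, cv2
from scipy.spatial.transform import Rotation as R
def cam(name):
    ci=camera_info(name); K=np.array([[ci['fx'],0,ci['cx']],[0,ci['fy'],ci['cy']],[0,0,1]]); d=np.array(ci['dist_coeffs'],float)
    if 'extrinsics' in ci: T=np.array(ci['extrinsics'])
    else:
        s=read_state(); B=np.eye(4); B[:3,:3]=R.from_quat(s['eef_rot']).as_matrix(); B[:3,3]=s['ee_pos']; T=B@np.array(ci['tool_from_camera'])
    return K,d,T
def ray(name,px,z,C=None):
    K,d,T=C or cam(name)
    u=cv2.undistortPoints(np.array([[px]],float),K,d)[0,0]
    v=T[:3,:3]@np.array([u[0],u[1],1]); o=T[:3,3]
    return o+v*(z-o[2])/v[2]
def proj(name,P,C=None):
    K,d,T=C or cam(name); Ti=np.linalg.inv(T)
    return cv2.projectPoints(np.atleast_2d(np.array(P,float))@Ti[:3,:3].T+Ti[:3,3],np.zeros(3),np.zeros(3),K,d)[0][:,0]
E
python3 - <<'E'
from h import *
s=read_state(); print(s['ee_pos'],s['eef_rot'],s['width'],s['time'])
a=camera('scene'); b=camera('side'); cv2.imwrite('pics/scene.png',a); cv2.imwrite('pics/side.png',b)
z=dict(brass_mid=.016,brass_slot=.016,steel_mid=.016,lower_mid=.048,lower_slot=.048,upper_mid=.06,upper_slot=.06,stem=.042,loadcell=0,rack=0,mat=0,grip_top=.06,marker=.032,fitting=0)
for c in('scene','side'):
    C=cam(c)
    print(c,C[2][:3,3])
    for q,h in z.items():
        for r in pinpoint(q,c)[:3]:
            print(q,np.round(r['xy']),round(r['conf'],2),np.round(ray(c,r['xy'],h,C),3))
E
```

```text
pics
[0.24083428 0.57633128 0.23577089] [ 8.32326459e-01  5.54285279e-01 -5.70612955e-04  4.12612293e-04] 0.08711413023560516 0.0
scene [1.13670409 0.00827859 0.76515   ]
brass_slot [423. 245.] 0.9 [0.578 0.255 0.016]
steel_mid [455. 234.] 0.79 [0.548 0.334 0.016]
lower_mid [279. 234.] 0.79 [ 0.564 -0.055  0.048]
lower_slot [268. 235.] 0.95 [ 0.565 -0.079  0.048]
upper_mid [282. 233.] 0.75 [ 0.57  -0.047  0.06 ]
upper_mid [274. 205.] 0.72 [ 0.492 -0.067  0.06 ]
upper_mid [287. 292.] 0.67 [ 0.713 -0.036  0.06 ]
upper_slot [284. 224.] 0.97 [ 0.547 -0.045  0.06 ]
upper_slot [274. 300.] 0.83 [ 0.729 -0.059  0.06 ]
upper_slot [271. 196.] 0.68 [ 0.466 -0.075  0.06 ]
loadcell [279. 250.] 0.88 [ 0.57  -0.059  0.   ]
loadcell [338. 216.] 0.31 [0.475 0.078 0.   ]
rack [437. 239.] 0.66 [0.55  0.295 0.   ]
rack [171. 211.] 0.27 [ 0.448 -0.319  0.   ]
grip_top [169. 214.] 0.7 [ 0.511 -0.295  0.06 ]
marker [184. 234.] 0.42 [ 0.547 -0.264  0.032]
fitting [361. 312.] 0.93 [0.728 0.107 0.   ]
fitting [170. 213.] 0.61 [ 0.455 -0.321  0.   ]
side [ 0.48840295 -0.51429975  0.6224528 ]
brass_mid [280. 17
[... 421 characters left out ...]

upper_slot [230. 316.] 0.85 [ 0.423 -0.123  0.06 ]
upper_slot [301. 266.] 0.75 [ 0.545 -0.047  0.06 ]
stem [316. 274.] 0.82 [ 0.569 -0.055  0.042]
loadcell [317. 288.] 0.96 [ 0.572 -0.052  0.   ]
loadcell [312. 273.] 0.33 [ 0.57  -0.017  0.   ]
rack [277. 174.] 0.79 [0.544 0.288 0.   ]
rack [273. 158.] 0.16 [0.542 0.352 0.   ]
mat [253. 250.] 0.89 [0.468 0.06  0.   ]
mat [318. 283.] 0.71 [ 0.575 -0.042  0.   ]
grip_top [298. 420.] 0.76 [ 0.5   -0.299  0.06 ]
grip_top [321. 282.] 0.64 [ 0.572 -0.086  0.06 ]
grip_top [300. 264.] 0.37 [ 0.546 -0.042  0.06 ]
marker [297. 417.] 0.59 [ 0.5   -0.284  0.032]
marker [324. 396.] 0.57 [ 0.542 -0.263  0.032]
fitting [370. 214.] 0.59 [0.718 0.115 0.   ]
```

View pics/scene.png

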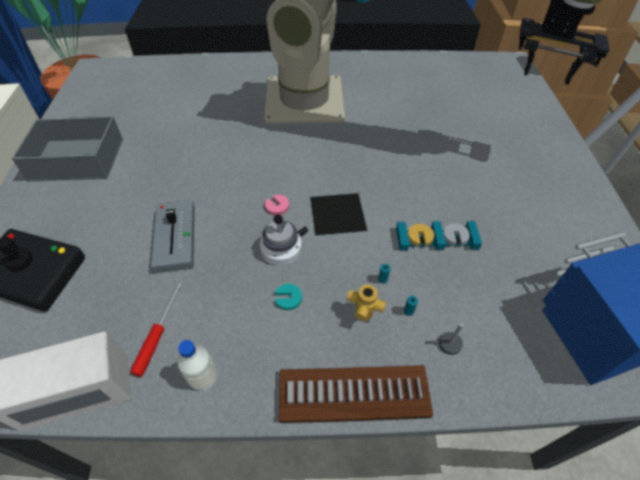

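View pics/side.png

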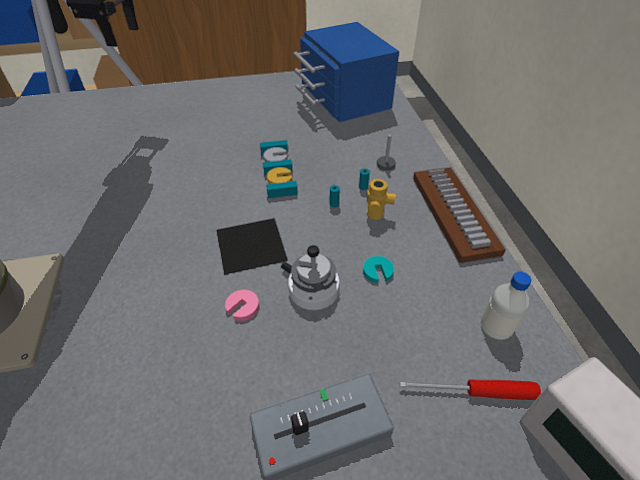

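Scene picture: brass in the rack at (421,236), steel beside it at (457,234). The load cell, with two grey weights, is at (281,240). Pink (277,204) and turquoise (289,296) discs are the decoys. The console's grip is at (171,214), with its green marker at (186,233). The brass weight is the only gold disc. Next I look at the rack from the wrist.

Emit:
{"method": "carry_out", "body": {
  "rows": [
    [-1, 0, 0, 0, 1],
    [-1, 0, 0, 0, 1],
    [-1, 0, 0, 0, 1],
    [-1, 0, 0, 0, 1],
    [-1, 0.5, 0.5, 0, 1],
    [-1, 0, 1, 0, 1],
    [-1, 0, 1, 0, 1],
    [-1, 0, 1, 0, 1],
    [-1, 0, 1, 0, 1],
    [-1, 0, 1, 0, 1],
    [-1, 0, 1, 0, 1],
    [-1, 0, 1, 0, 1],
    [-1, 0, 1, 0, 1],
    [-1, 0, 1, 0, 0.5],
    [-1, 0.8, 0.8, 0, 0],
    [-1, 0.8, 0.8, 0, 0],
    [-1, 0.8, 0.8, 0, 0]
  ]
}}

```text
time: 2.92
ee_pos: [0.4223, 0.2477, 0.2347]
eef_rot: [1.0, -0.025, -0.002, -0.003]
ft_force: [-0.7, 0.8, 0.2]
width: 0.0872
```

```bash
python3 - <<'E'
from h import *
s=read_state(); print(s['ee_pos'],s['time'],s['joint_positions']); print(np.round(camera_info('wrist')['tool_from_camera'],3))
E
```

```text
[0.4223441  0.24774858 0.23469356] 2.9167 [-0.92266458  0.0232879   0.30997036  1.82619641 -0.01399065  1.2928434
 -0.65901414]
[[ 1.     0.001  0.001 -0.   ]
 [-0.002  0.966  0.257 -0.071]
 [-0.    -0.257  0.966 -0.149]
 [ 0.     0.     0.     1.   ]]
```

Emit:
{"method": "carry_out", "body": {
  "rows": [
    [-1, 1, 0, 0, 0],
    [-1, 1, 0, 0, -0.5],
    [-1, 1, 0, 0, 0],
    [-1, 1, 0, 0, 0],
    [-1, 0.2, 0, 0, 0],
    [-1, 0, 0, 0, 0]
  ]
}}

```text
time: 3.42
ee_pos: [0.5584, 0.2342, 0.2359]
eef_rot: [1.0, -0.007, 0.001, -0.003]
ft_force: [0.0, 0.4, -0.4]
width: 0.0866
```

```bash
python3 - <<'E'
from h import *
s=read_state(); C=cam('wrist'); a=camera('wrist'); print(s['ee_pos'],R.from_quat(s['eef_rot']).as_euler('xyz',degrees=True)); cv2.imwrite('pics/w1.png',a)
for q,h in dict(brass_mid=.016,brass_slot=.016,steel_mid=.016,rack=0).items():
    for r in pinpoint(q,'wrist')[:3]: print(q,np.round(r['xy'],1),round(r['conf'],2),np.round(ray('wrist',r['xy'],h,C),4))
E
```

```text
[0.55839563 0.23420602 0.23593297] [-1.79666013e+02 -6.66552228e-02 -8.17360924e-01]
brass_mid [313.1 187.5] 0.85 [0.5485 0.2535 0.016 ]
brass_slot [337.5 185.4] 0.79 [0.5723 0.2552 0.016 ]
steel_mid [307.7 100.3] 0.88 [0.5451 0.3347 0.016 ]
rack [310.3 145.6] 0.98 [0.5461 0.293  0.    ]
```

View pics/w1.png

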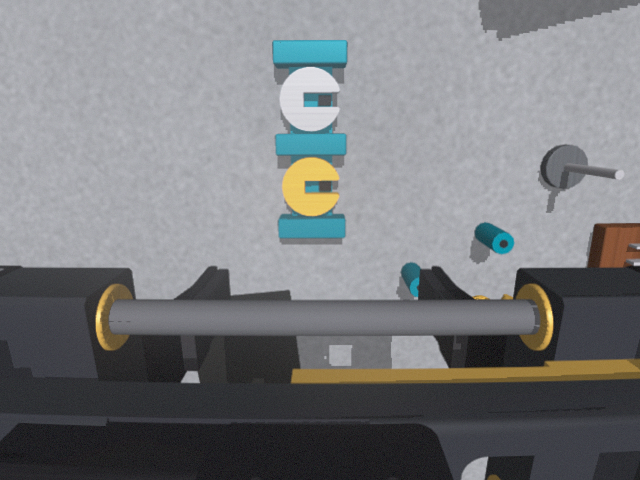

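Wrist picture: brass disc at (311,187) with its slot to +x, at (0.548, 0.2535), yaw about 3°. The steel one is at (310,99).

Emit:
{"method": "carry_out", "body": {
  "rows": [
    [-1, -0.35, -0.63, 0, -0.75],
    [-1, 0, 0, 1, 0],
    [-1, 0, 0, 1, 0],
    [-1, 0, 0, 1, 0],
    [-1, 0, 0, 1, 0],
    [-1, 0, 0, 1, 0],
    [-1, 0, 0, 0, 0],
    [-1, 0, 0, 0, 0]
  ]
}}

```text
time: 4.33
ee_pos: [0.5394, 0.2651, 0.0881]
eef_rot: [0.999, 0.036, 0.004, -0.009]
ft_force: [-0.3, -0.7, 0.4]
width: 0.0869
```

```bash
python3 - <<'E'
from h import *
s=read_state(); C=cam('wrist'); a=camera('wrist'); print(s['ee_pos'],R.from_quat(s['eef_rot']).as_euler('xyz',degrees=True)); cv2.imwrite('pics/w2.png',a)
for q,h in dict(brass_mid=.016,brass_slot=.016,steel_mid=.016,rack=0).items():
    for r in pinpoint(q,'wrist')[:3]: print(q,np.round(r['xy'],1),round(r['conf'],2),np.round(ray('wrist',r['xy'],h,C),4))
E
```

```text
[0.53940417 0.2651239  0.08812361] [-178.97708332   -0.44047019    4.17042129]
brass_mid [335.5 270.8] 0.8 [0.5481 0.2546 0.016 ]
brass_slot [374.  272.2] 0.71 [0.572  0.2553 0.016 ]
steel_mid [345.  138.2] 0.88 [0.547  0.3344 0.016 ]
rack [341.1 203.4] 0.82 [0.549  0.2942 0.    ]
```

Emit:
{"method": "carry_out", "body": {
  "rows": [
    [-1, 0.2, 0.3, 0, 0.2],
    [-1, 0, 0, 0, 0],
    [-1, 0, 0, 0, 0]
  ]
}}

```text
time: 4.83
ee_pos: [0.5502, 0.2562, 0.0929]
eef_rot: [1.0, 0.026, 0.007, -0.011]
ft_force: [0.2, 0.1, 0.4]
width: 0.0869
```

Emit:
{"method": "carry_out", "body": {
  "rows": [
    [-1, 0, 0, 0, 0],
    [-1, 0, 0, 0, 0],
    [-1, 0, 0, 0, 0]
  ]
}}

```text
time: 5.08
ee_pos: [0.5512, 0.2555, 0.0939]
eef_rot: [1.0, 0.025, 0.008, -0.011]
ft_force: [-0.1, -0.1, -0.3]
width: 0.0869
```

Emit:
{"method": "carry_out", "body": {
  "rows": [
    [-1, 0, 0, 1, 0],
    [-1, 0, 0, 0, 0]
  ]
}}

```text
time: 5.25
ee_pos: [0.552, 0.2569, 0.0641]
eef_rot: [1.0, 0.025, 0.009, -0.012]
ft_force: [-1.3, -0.6, -1.3]
width: 0.0872
```

Emit:
{"method": "carry_out", "body": {
  "rows": [
    [-1, -0.12, 0.12, 0.7, 0],
    [-1, 0, 0, 0.6, 0],
    [-1, 0, 0, 0, 0]
  ]
}}

```text
time: 5.5
ee_pos: [0.5499, 0.2548, 0.0262]
eef_rot: [1.0, 0.026, 0.009, -0.013]
ft_force: [-0.3, -0.6, 0.6]
width: 0.0875
```

Emit:
{"method": "carry_out", "body": {
  "rows": [
    [-1, -0.06, 0, 0.15, 0],
    [0.2, 0, 0, 0, 0],
    [0.5, 0, 0, 0, 0],
    [0.6, 0, 0, 0, 0],
    [0.6, 0, 0, 0, 0],
    [0.6, 0, 0, 0, 0],
    [0.6, 0, 0, 0, 0]
  ],
  "force": 20
}}

```text
time: 6.08
ee_pos: [0.55, 0.2562, 0.0272]
eef_rot: [1.0, 0.026, 0.011, -0.014]
ft_force: [-0.6, 0.8, -0.7]
width: 0.0547
```

Emit:
{"method": "carry_out", "body": {
  "rows": [
    [0.6, 0, 0, -0.4, 0],
    [0.6, 0, 0, -0.6, 0],
    [0.6, 0, 0, -1, 0],
    [0.6, 0, 0, -1, 0],
    [0.6, 0, 0, -0.5, 0]
  ],
  "force": 30
}}

```text
time: 6.5
ee_pos: [0.5445, 0.2511, 0.134]
eef_rot: [1.0, 0.026, 0.007, -0.011]
ft_force: [1.2, 0.7, -1.4]
width: 0.0534
```

```bash
python3 - <<'E'
from h import *
s=read_state(); print(s['ee_pos'],s['width'],s['joint_positions'])
C=cam('side'); a=camera('side'); cv2.imwrite('pics/s2.png',cv2.resize(a[100:340,180:420],None,fx=2.5,fy=2.5))
for q,h in dict(mat=.003,stem=.042,loadcell=0).items():
  for c in('side','scene'):
    if c=='scene' : a=camera('scene')
    for r in pinpoint(q,c)[:2]: print(q,c,np.round(r['xy'],1),round(r['conf'],2),np.round(ray(c,r['xy'],h),4))
E
```

```text
[0.54448215 0.25113173 0.13400209] 0.05341702889169097 [-0.79798316  0.3465529   0.36255674  1.69424275 -0.15106373  1.10479218
 -0.33848261]
mat side [251.4 248.8] 0.59 [0.4652 0.0621 0.003 ]
mat scene [340.5 214.7] 0.81 [0.4742 0.0824 0.003 ]
stem side [310.7 273.8] 0.75 [ 0.5612 -0.0523  0.042 ]
stem scene [277.4 238.1] 0.88 [ 0.57   -0.0589  0.042 ]
stem scene [363.9 311.5] 0.18 [0.749  0.1077 0.042 ]
loadcell scene [280.8 253.1] 0.75 [ 0.5788 -0.0542  0.    ]
loadcell scene [456.3 233.5] 0.73 [0.5351 0.3434 0.    ]
```

Emit:
{"method": "carry_out", "body": {
  "rows": [
    [0.6, -0.4, 0.8, 0, 0],
    [0.6, -0.5, 1, 0, 0],
    [0.6, -0.5, 1, 0, 0],
    [0.6, -0.5, 1, 0, 0],
    [0.6, -0.4, 1, 0, 0],
    [0.6, -0.3, 0.7, 0, 0],
    [0.6, 0, 0, 0, -1],
    [0.6, 0, 0, 0, -1],
    [0.6, 0, 0, 0, -1],
    [0.6, 0, 0, 0, -1],
    [0.6, 0, 0, 0, -1],
    [0.6, 0, 0, 0, -1],
    [0.6, 0, 0, 0, -1],
    [0.6, 0, 0, 0, -1],
    [0.6, 0, 0, 0, -0.5]
  ]
}}

```text
time: 8.25
ee_pos: [0.4672, 0.0728, 0.1187]
eef_rot: [0.916, 0.401, 0.004, -0.008]
ft_force: [0.2, 0.3, -1.4]
width: 0.0538
```

Emit:
{"method": "carry_out", "body": {
  "rows": [
    [0.6, 0, 0, 1, 0],
    [0.6, 0, 0, 1, 0],
    [0.6, 0, 0, 0.8, 0],
    [0.6, 0, 0, 0, 0]
  ]
}}

```text
time: 8.58
ee_pos: [0.469, 0.0746, 0.0331]
eef_rot: [0.915, 0.403, 0.006, -0.007]
ft_force: [-1.1, -1.2, -3.6]
width: 0.0533
```

Emit:
{"method": "carry_out", "body": {
  "rows": [
    [0.6, 0, 0, 0.4, 0],
    [0.6, 0, 0, 0.03, 0]
  ]
}}

```text
time: 8.75
ee_pos: [0.4693, 0.0746, 0.0204]
eef_rot: [0.915, 0.403, 0.006, -0.007]
ft_force: [-1.1, -0.9, -3.0]
width: 0.0535
```

Emit:
{"method": "carry_out", "body": {
  "rows": [
    [0.6, 0, 0, 0.08, 0],
    [0.6, 0, 0, 0.05, 0]
  ]
}}

```text
time: 8.92
ee_pos: [0.4701, 0.0746, 0.0191]
eef_rot: [0.915, 0.403, 0.006, -0.007]
ft_force: [-8.5, -1.1, 13.9]
width: 0.0537
```

Emit:
{"method": "carry_out", "body": {
  "rows": [
    [0.2, 0, 0, 0, 0],
    [-0.5, 0, 0, 0, 0],
    [-1, 0, 0, 0, 0],
    [-1, 0, 0, 0, 0],
    [-1, 0, 0, -0.7, 0],
    [-1, 0, 0, -1, 0],
    [-1, 0, 0, -1, 0],
    [-1, 0, 0, 0, 1],
    [-1, 0, 0, 0, 1],
    [-1, 0, 0, 0, 1],
    [-1, 0, 0, 0, 1],
    [-1, 0, 0, 0, 1],
    [-1, 0, 0, 0, 1],
    [-1, 0, 0, 0, 1],
    [-1, 0, 0, 0, 1],
    [-1, 0, 0, 0, 1]
  ]
}}

```text
time: 10.25
ee_pos: [0.4749, 0.0737, 0.1145]
eef_rot: [1.0, 0.004, 0.01, -0.012]
ft_force: [0.6, 0.2, 0.1]
width: 0.0871
```

Emit:
{"method": "carry_out", "body": {
  "rows": [
    [-1, 0, 0, -0.6, 1],
    [-1, 0, 0, 0, 1],
    [-1, 0, 0, 0, 1],
    [-1, 0, 0, 0, 1],
    [-1, 0, 0, 0, 1],
    [-1, 0, 0, 0, 1],
    [-1, 0, 0, 0, 1],
    [-1, 0, 0, 0, 1],
    [-1, 0, 0, 0, 1]
  ]
}}

```text
time: 11.0
ee_pos: [0.4763, 0.0733, 0.1374]
eef_rot: [0.917, -0.398, 0.006, -0.017]
ft_force: [-0.3, 0.4, 0.0]
width: 0.0872
```

```bash
cat > look.py <<'E'
from h import *
import sys
s=read_state(); C=cam('wrist'); a=camera('wrist'); M=R.from_quat(s['eef_rot']).as_matrix()
print(np.round(s['ee_pos'],4),'yaw',np.degrees(np.arctan2(M[1,0],M[0,0])),'tooltilt',np.round(M[:2,2],3),s['time']); cv2.imwrite('pics/%s.png'%sys.argv[1],a)
for w in sys.argv[2:]:
    q,h=w.split('='); 
    for r in pinpoint(q,'wrist')[:3]: print(q,np.round(r['xy'],1),round(r['conf'],2),np.round(ray('wrist',r['xy'],float(h),C),4))
E
python3 look.py w3 brass_mid=.009 brass_slot=.009 stem=.042 upper_mid=.06 upper_slot=.06 lower_mid=.048 lower_slot=.048
```

```text
[0.4763 0.0733 0.1374] yaw -46.93248941695523 tooltilt [0.026 0.027] 11.0
brass_mid [320.4 237.6] 0.58 [0.4721 0.0741 0.009 ]
brass_slot [322.3 204.3] 0.92 [0.4917 0.0905 0.009 ]
upper_mid [416.4 377.2] 0.91 [ 0.4547 -0.0325  0.06  ]
upper_mid [631.5 126.3] 0.9 [ 0.6593 -0.0071  0.06  ]
```

View pics/w3.png

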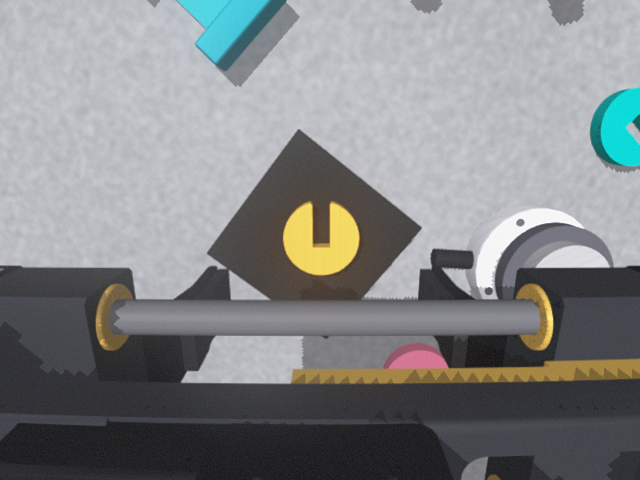

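Emit:
{"method": "carry_out", "body": {
  "rows": [
    [-1, -0.1, 0.22, 0.5, 0],
    [-1, 0, 0, 1, 0],
    [-1, 0, 0, 1, 0],
    [-1, 0, 0, 0.5, 0],
    [-1, 0, 0, 0, 0]
  ]
}}

```text
time: 11.82
ee_pos: [0.4735, 0.074, 0.0456]
eef_rot: [0.919, -0.393, 0.008, -0.019]
ft_force: [-1.4, 0.1, -0.3]
width: 0.0869
```

Emit:
{"method": "carry_out", "body": {
  "rows": [
    [-1, -0.06, 0.09, 0.5, 0],
    [-1, 0, 0, 0.4, 0],
    [-1, 0, 0, 0, 0]
  ]
}}

```text
time: 12.07
ee_pos: [0.4716, 0.0742, 0.0189]
eef_rot: [0.92, -0.392, 0.008, -0.019]
ft_force: [-0.5, 0.6, -0.7]
width: 0.0867
```

Emit:
{"method": "carry_out", "body": {
  "rows": [
    [0.2, 0, 0, 0.03, 0],
    [0.5, 0, 0, 0.02, 0],
    [0.6, 0, 0, 0.02, 0],
    [0.6, 0, 0, 0.02, 0],
    [0.6, 0, 0, 0.02, 0],
    [0.6, 0, 0, 0.02, 0]
  ],
  "force": 25
}}

```text
time: 12.57
ee_pos: [0.4745, 0.075, 0.0195]
eef_rot: [0.92, -0.391, 0.01, -0.021]
ft_force: [-2.4, -1.3, 4.6]
width: 0.0549
```

Emit:
{"method": "carry_out", "body": {
  "rows": [
    [0.6, 0, 0, -0.5, 0],
    [0.6, 0, 0, -1, 0],
    [0.6, 0, 0, -1, 0],
    [0.6, 0, 0, -1, 0],
    [0.6, 0, 0, -1, 0],
    [0.6, 0.5, 0.35, 0, 0],
    [0.6, 0.9, 0.65, 0, 0],
    [0.6, 0.9, 0.65, 0, 0],
    [0.6, 0.9, 0.65, 0, 0],
    [0.6, 0.9, 0.65, 0, 0],
    [0.6, 0.9, 0.65, 0, 0],
    [0.6, 0.1, 0.1, 0, 0],
    [0.6, 0, 0, 0, 0]
  ]
}}

```text
time: 13.65
ee_pos: [0.4939, -0.1242, 0.1562]
eef_rot: [0.921, -0.389, 0.01, -0.02]
ft_force: [0.9, 1.3, -1.7]
width: 0.055
```

```bash
python3 look.py w4 brass_mid=.14 stem=.042 upper_mid=.06 upper_slot=.06 lower_mid=.048 lower_slot=.048 loadcell=0
```

```text
[ 0.4939 -0.1242  0.1562] yaw -45.745673654075695 tooltilt [0.034 0.029] 13.65
stem [325.   93.5] 0.64 [ 0.5662 -0.0542  0.042 ]
upper_mid [329.9  89. ] 0.68 [ 0.5684 -0.0562  0.06  ]
upper_mid [223.5 229. ] 0.61 [ 0.4554 -0.0676  0.06  ]
upper_slot [285.7 108. ] 0.8 [ 0.5409 -0.0443  0.06  ]
upper_slot [225.8 259.9] 0.75 [ 0.4402 -0.0828  0.06  ]
lower_mid [324.7  89.8] 0.95 [ 0.5671 -0.053   0.048 ]
lower_slot [355.3 115. ] 0.58 [ 0.5698 -0.0785  0.048 ]
loadcell [326.4 101. ] 0.82 [ 0.5673 -0.055   0.    ]
```

View pics/w4.png

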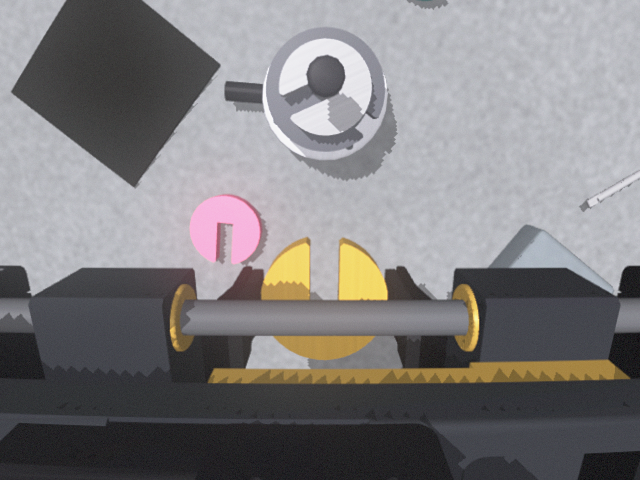

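Wrist picture: brass held level with its slot up-image at (325,270). The stem knob is straight ahead at (326,76). The upper slot points left-down at (295,97) and the lower mouth right-down at (373,112). That is about 158° and −75° in the world, so a brass slot at about 43° is close to even.

Emit:
{"method": "carry_out", "body": {
  "rows": [
    [0.6, 0.03, 0, 0.8, 0],
    [0.6, 0, 0, 0.9, 0],
    [0.6, 0, 0, 0.5, 0],
    [0.6, 0, 0, 0, 0]
  ]
}}

```text
time: 14.38
ee_pos: [0.4996, -0.1168, 0.09]
eef_rot: [0.923, -0.384, 0.012, -0.022]
ft_force: [-0.8, 0.2, -3.2]
width: 0.055
```

```bash
cat > rel.py <<'E'
from h import *
s=read_state(); M=R.from_quat(s['eef_rot']).as_matrix()
for S in [(.567,-.0545)]:
    x=M[:2,0]/np.linalg.norm(M[:2,0]); y=M[:2,1]/np.linalg.norm(M[:2,1]); d=np.array(S)-s['ee_pos'][:2]
    print(np.round(s['ee_pos'],4),'stem rel tool mm x %.1f y %.1f'%(1e3*d@x,1e3*d@y),'yaw',np.degrees(np.arctan2(x[1],x[0])),M[:2,2].round(3),s['ft_force'],s['time'])
E
python3 look.py w5 stem=.042 upper_mid=.06 lower_mid=.048 loadcell=0; python3 rel.py
```

```text
[ 0.4996 -0.1168  0.09  ] yaw -45.18049956796305 tooltilt [0.039 0.032] 14.3833
stem [329.4  93.6] 0.58 [ 0.5663 -0.0537  0.042 ]
upper_mid [203.8 265.6] 0.97 [ 0.462  -0.0686  0.06  ]
upper_mid [331.4  88.1] 0.89 [ 0.5666 -0.0542  0.06  ]
lower_mid [327.9  91.4] 0.78 [ 0.5658 -0.0529  0.048 ]
loadcell [327.4 107.5] 0.62 [ 0.5645 -0.0549  0.    ]
[ 0.5018 -0.1178  0.0938] stem rel tool mm x 0.9 y -90.9 yaw -45.250956381596694 [0.045 0.032] [-0.72516409  0.33066651 -1.76359577] 14.6333
```

View pics/w5.png

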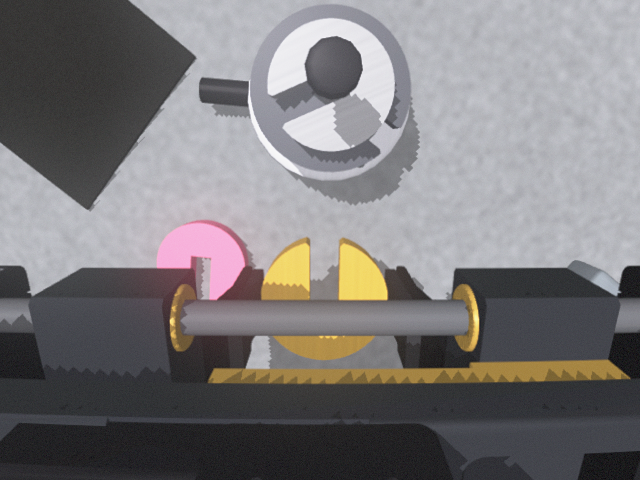

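```bash
python3 - <<'E'
from h import *
ci=camera_info('wrist'); K,d,_=cam('wrist')
B=np.eye(4); B[:3,:3]=R.from_quat([.923,-.384,.012,-.022]).as_matrix(); B[:3,3]=[.4996,-.1168,.09]
C=(K,d,B@np.array(ci['tool_from_camera'])); print(K[0,2])
a=cv2.imread('pics/w5.png'); 
g=a[0:130,270:400].max(axis=2); ys,xs=np.nonzero(g<75); 
m=(abs(xs+270-333)<32)&(abs(ys-68)<32); kx,ky=xs[m].mean()+270,ys[m].mean(); print('knob',kx,ky,m.sum())
row=a[255].astype(int); hsv=cv2.cvtColor(a,cv2.COLOR_BGR2HSV)
for r in(248,255,265):
    y=(hsv[r,:,0]>15)&(hsv[r,:,0]<35)&(hsv[r,:,1]>120); x=np.nonzero(y[290:360])[0]+290; l=x[x<324].max(); rr=x[x>324].min(); print(r,l,rr)
    p=np.linalg.inv(B)@np.r_[ray('wrist',((l+rr)/2,r),.0855,C),1]; print('slot tool',p[:3])
p=np.linalg.inv(B)@np.r_[ray('wrist',(kx,ky),.104,C),1]; print('knob tool',p[:3])
E
```

```text
323.8806587208485
knob 348.2608695652174 87.6304347826087 46
248 309 340
slot tool [-0.0004318  -0.02265636  0.00563371]
255 309 340
slot tool [-0.00042583 -0.01957628  0.00548008]
265 309 339
slot tool [-0.00063194 -0.01513186  0.00525726]
knob tool [ 0.00763006 -0.08547957 -0.00971288]
```

```bash
python3 - <<'E'
from h import *
ci=camera_info('wrist'); K,d,_=cam('wrist')
B=np.eye(4); B[:3,:3]=R.from_quat([.923,-.384,.012,-.022]).as_matrix(); B[:3,3]=[.4996,-.1168,.09]
C=(K,d,B@np.array(ci['tool_from_camera']))
for px,z in (((333.5,68),.104),((330,93),.066)):
  w=ray('wrist',px,z,C); print(w,(np.linalg.inv(B)@np.r_[w,1])[:3])
E
python3 rel.py
```

```text
[ 0.5660851  -0.05413848  0.104     ] [ 0.00248153 -0.09191223 -0.00941904]
[ 0.56386808 -0.05583451  0.066     ] [ 0.00192238 -0.0872542   0.02839341]
[ 0.5018 -0.1178  0.0938] stem rel tool mm x 0.9 y -90.9 yaw -45.250956381596694 [0.045 0.032] [-0.72516409  0.33066651 -1.76359577] 14.6333
```

Emit:
{"method": "carry_out", "body": {
  "rows": [
    [0.6, 0.02, -0.5, 0.12, 0],
    [0.6, 0, -0.6, 0.12, 0],
    [0.6, 0, -0.5, 0.08, 0]
  ]
}}

```text
time: 14.88
ee_pos: [0.5389, -0.0847, 0.0897]
eef_rot: [0.922, -0.387, 0.017, -0.025]
ft_force: [-0.2, 0.1, -1.5]
width: 0.055
```

```bash
sed -i 's/(.567,-.0545)/(.566,-.0541)/' rel.py; python3 look.py w6; python3 rel.py
```

```text
[ 0.5389 -0.0847  0.0897] yaw -45.524427395232394 tooltilt [0.05  0.034] 14.8833
[ 0.5411 -0.0815  0.0896] stem rel tool mm x -2.0 y -37.0 yaw -45.30873668373527 [0.051 0.034] [ 0.71533959  3.69546515 -1.26524182] 14.9333
```

View pics/w6.png

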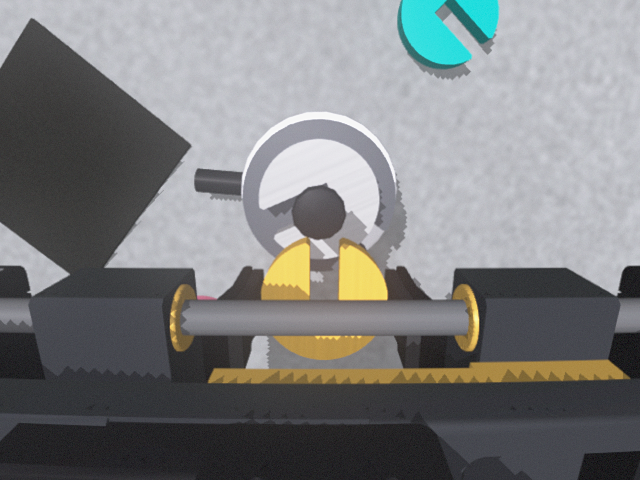

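Emit:
{"method": "carry_out", "body": {
  "rows": [
    [0.6, -0.06, -0.15, 0.03, 0],
    [0.6, 0, -0.3, 0.04, 0],
    [0.6, 0, -0.3, 0.04, 0],
    [0.6, 0, -0.2, 0, 0]
  ]
}}

```text
time: 15.27
ee_pos: [0.5638, -0.0552, 0.0878]
eef_rot: [0.923, -0.383, 0.017, -0.026]
ft_force: [0.8, -0.1, -3.2]
width: 0.055
```

```bash
python3 look.py w7; python3 rel.py
```

```text
[ 0.5638 -0.0552  0.0878] yaw -45.10655742722194 tooltilt [0.051 0.034] 15.2667
[ 0.5645 -0.0542  0.088 ] stem rel tool mm x 1.0 y -1.1 yaw -45.03113278570349 [0.052 0.035] [ 0.25129705  1.71036002 -2.52213563] 15.3167
```

Emit:
{"method": "carry_out", "body": {
  "rows": [
    [0.6, 0.03, -0.03, 0.12, 0],
    [0.6, 0, 0, 0.06, 0]
  ]
}}

```text
time: 15.48
ee_pos: [0.5669, -0.0534, 0.0827]
eef_rot: [0.924, -0.382, 0.018, -0.026]
ft_force: [-2.2, 4.5, 10.7]
width: 0.0552
```

Emit:
{"method": "carry_out", "body": {
  "rows": [
    [0.3, 0, 0, 0, 0],
    [0, 0, 0, 0, 0],
    [-0.6, 0, 0, 0, 0],
    [-0.6, 0, 0, 0, 0],
    [-0.6, 0, 0, 0, 0]
  ]
}}

```text
time: 15.9
ee_pos: [0.5669, -0.0547, 0.0831]
eef_rot: [0.923, -0.383, 0.018, -0.026]
ft_force: [-0.3, 0.9, -0.6]
width: 0.0664
```

Emit:
{"method": "carry_out", "body": {
  "rows": [
    [-0.6, 0, 0, -0.5, 0],
    [-0.6, 0, 0, -1, 0],
    [-0.6, 0, 0, -1, 0],
    [-0.6, 0, 0.9, -0.6, 0],
    [-0.6, 0, 1, 0, 0],
    [-0.6, 0, 0.8, 0, 0],
    [-0.6, 0, 0, 0, 0]
  ]
}}

```text
time: 16.48
ee_pos: [0.5023, -0.119, 0.175]
eef_rot: [0.923, -0.383, 0.019, -0.025]
ft_force: [0.3, -0.6, 0.9]
width: 0.0696
```

```bash
python3 look.py w8 brass_mid=.072 brass_slot=.072 stem=.042 upper_mid=.06 upper_slot=.06 lower_mid=.048 lower_slot=.048; python3 - <<'E'
from h import *
s=camera('side'); a=cv2.imread('pics/w8.png')
b=cv2.resize(s[225:325,260:360],(400,400),interpolation=cv2.INTER_CUBIC)
cv2.imwrite('pics/c8.png',np.hstack([b,cv2.resize(a[0:300,170:470],(400,400))]))
E
```

```text
[ 0.5023 -0.119   0.175 ] yaw -45.14999233356044 tooltilt [0.054 0.032] 16.4833
brass_mid [320.7 111.6] 0.69 [ 0.565  -0.0549  0.072 ]
brass_slot [323.4  67. ] 0.93 [ 0.5857 -0.0367  0.072 ]
upper_mid [227.7 237.4] 0.59 [ 0.457  -0.0681  0.06  ]
upper_slot [227.7 265.1] 0.81 [ 0.4416 -0.082   0.06  ]
upper_slot [438.6  11.2] 0.66 [ 0.6667 -0.0634  0.06  ]
lower_slot [346.6 136.4] 0.94 [ 0.568  -0.0784  0.048 ]
```

View pics/c8.png

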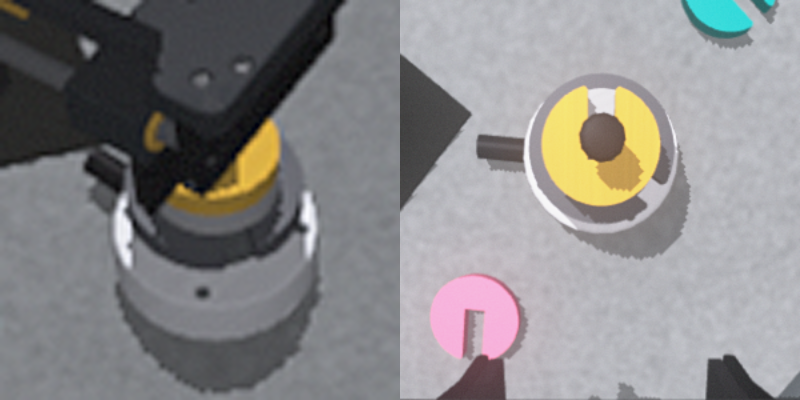

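Wrist crop: the brass weight sits flat and centred under the knob, its slot up-image. The lower slot mouth is at lower right. Next is the console.

Emit:
{"method": "carry_out", "body": {
  "rows": [
    [-0.6, 0.5, 0.45, -0.2, 0],
    [-0.6, 0.9, 0.8, -0.2, 0],
    [-0.6, 0.9, 0.8, 0, 0],
    [-0.6, 0.9, 0.8, 0, 0],
    [-0.6, 0.9, 0.8, 0, 0],
    [-0.6, 0, 0, 0, -1],
    [-0.6, 0, 0, 0, -1],
    [-0.6, 0, 0, 0, -1],
    [-0.6, 0, 0, 0, -1],
    [-0.6, 0, 0, 0, -1],
    [-0.6, 0, 0, 0, -1],
    [-0.6, 0, 0, 0, -1],
    [-0.6, 0, 0, 0, -1],
    [-0.6, 0, 0, 0, -1],
    [-0.6, 0, 0, 0, -1],
    [-0.6, 0, 0, 0, -1],
    [-0.6, 0, 0, 0, 0]
  ]
}}

```text
time: 18.35
ee_pos: [0.5193, -0.2821, 0.1753]
eef_rot: [0.993, 0.119, 0.022, -0.012]
ft_force: [-0.1, -0.1, 0.1]
width: 0.0696
```

```bash
python3 look.py w9 grip_top=.06 marker=.032
```

```text
[ 0.5193 -0.2821  0.1753] yaw 13.669980466823755 tooltilt [0.041 0.029] 18.35
grip_top [287.3 251.3] 0.75 [ 0.5017 -0.298   0.06  ]
```

View pics/w9.png

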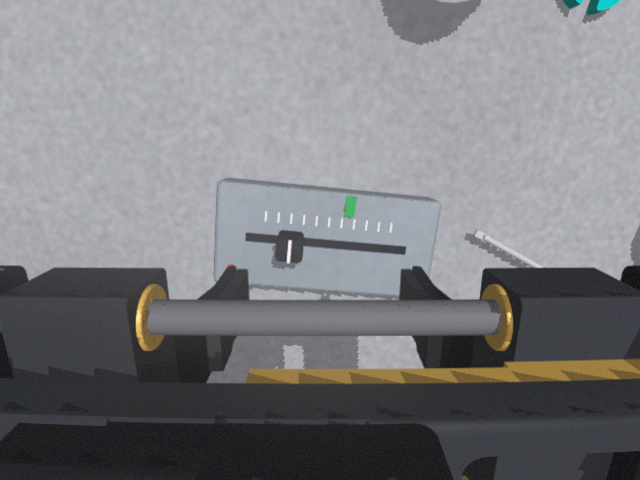

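Wrist picture: grip with its white line at (290,249), green marker at (350,207), track from (247,237) to (405,250).

```bash
python3 - <<'E'
from h import *
C=cam('wrist'); a=cv2.imread('pics/w9.png'); hsv=cv2.cvtColor(a,cv2.COLOR_BGR2HSV)
m=cv2.inRange(hsv,(45,120,60),(80,255,255)); m[:,:320]=0;m[:,380:]=0; ys,xs=np.nonzero(m[180:240]); mk=(xs.mean(),ys.mean()+180)
b=a[240:263,284:298].min(axis=2); ys,xs=np.nonzero(b>170); gl=(xs.mean()+284,ys.mean()+240); print(mk,gl)
t0=ray('wrist',(247,237),.03,C);t1=ray('wrist',(405,250),.03,C); f0=ray('wrist',(218,180),.03,C); f1=ray('wrist',(440,200),.03,C)
ang=np.arctan2(*(t1-t0)[1::-1]); print(np.degrees(ang),np.degrees(np.arctan2(*(f1-f0)[1::-1])),np.linalg.norm(f1-f0))
g=ray('wrist',gl,.06,C); M=ray('wrist',mk,.032,C); print(g,M)
u=np.array([np.cos(ang),np.sin(ang)]); print('travel',(M-g)[:2]@u, 'goal', g[:2]+u*((M-g)[:2]@u)); s=read_state(); print(s['ee_pos'],s['eef_rot'])
E
```

```text
(np.float64(350.0), np.float64(206.28415300546447)) (np.float64(288.70666666666665), np.float64(250.92))
7.7102965585945915 7.8262819965279995 0.17525305173408182
[ 0.50245616 -0.29743241  0.06      ] [ 0.54224866 -0.25973148  0.032     ]
travel 0.04449085987160882 goal [ 0.54654478 -0.29146332]
[ 0.51924321 -0.28220559  0.17535678] [ 0.99300754  0.11537843  0.02198775 -0.01184842]
```

Emit:
{"method": "carry_out", "body": {
  "rows": [
    [-0.6, 0, 0, 0, 0.6],
    [-0.6, 0, 0, 0, 0.5],
    [-0.6, -0.4, 0.26, 0, 0],
    [-0.6, -0.4, 0.26, 0.2, 0],
    [-0.6, 0, 0, 0.8, 0],
    [-0.6, 0, 0, 1, 0],
    [-0.6, 0, 0, 0.5, 0],
    [-0.6, 0, 0, 0, 0],
    [-0.6, 0, 0, 0, 0]
  ]
}}

```text
time: 19.25
ee_pos: [0.4939, -0.3054, 0.0956]
eef_rot: [0.998, 0.059, 0.021, -0.011]
ft_force: [0.3, -0.5, 0.9]
width: 0.07
```

Emit:
{"method": "carry_out", "body": {
  "rows": [
    [-0.6, 0.22, -0.2, 0.3, -0.15],
    [-0.6, 0, 0, 0.6, 0],
    [-0.6, 0, 0, 0.4, 0],
    [-0.6, 0, 0, 0, 0]
  ]
}}

```text
time: 19.58
ee_pos: [0.5031, -0.2986, 0.0582]
eef_rot: [0.997, 0.066, 0.024, -0.01]
ft_force: [-1.1, 1.8, -0.1]
width: 0.0692
```

Emit:
{"method": "carry_out", "body": {
  "rows": [
    [-0.2, 0, 0, 0.12, 0],
    [0.3, 0, 0, 0.02, 0],
    [0.8, 0, 0, 0.02, 0],
    [0.9, 0, 0, 0.02, 0],
    [0.9, 0, 0, 0.02, 0],
    [0.9, 0, 0, 0.02, 0],
    [0.9, 0, 0, 0.02, 0]
  ],
  "force": 8
}}

```text
time: 20.17
ee_pos: [0.5054, -0.2991, 0.0536]
eef_rot: [0.997, 0.067, 0.026, -0.009]
ft_force: [-0.3, 0.6, 0.4]
width: 0.0309
```

Emit:
{"method": "carry_out", "body": {
  "rows": [
    [0.9, 0, 0, 0.02, 0],
    [0.9, 0, 0, 0.02, 0],
    [0.9, 0, 0, 0.02, 0]
  ]
}}

```text
time: 20.42
ee_pos: [0.5058, -0.2992, 0.0528]
eef_rot: [0.997, 0.067, 0.026, -0.01]
ft_force: [-2.2, 3.8, 9.1]
width: 0.0206
```

Emit:
{"method": "carry_out", "body": {
  "rows": [
    [0.9, 0.3, 0, 0.01, 0],
    [0.9, 0.4, 0, 0.02, 0],
    [0.9, 0.4, 0, 0.02, 0],
    [0.9, 0, 0, 0, 0]
  ]
}}

```text
time: 20.75
ee_pos: [0.5393, -0.2946, 0.0529]
eef_rot: [0.997, 0.066, 0.025, -0.01]
ft_force: [1.6, 1.2, 2.7]
width: 0.0205
```

```bash
cat > gr.py <<'E'
from h import *
import sys
s=read_state(); C=cam('wrist'); a=camera('wrist'); cv2.imwrite('pics/%s.png'%sys.argv[1],a); hsv=cv2.cvtColor(a,cv2.COLOR_BGR2HSV)
m=cv2.inRange(hsv,(45,120,60),(80,255,255)); m[265:]=0; n,l,st,ce=cv2.connectedComponentsWithStats(m); i=1+st[1:,4].argmax()
M=ray('wrist',ce[i],.032,C); u=np.array([np.cos(np.radians(7.75)),np.sin(np.radians(7.75))])
print(s['ee_pos'],s['ft_force'],s['width'],'marker',ce[i],st[i],M,'to go from TCP',(M[:2]-s['ee_pos'][:2])@u)
for r in pinpoint('grip_top','wrist')[:2]: g=ray('wrist',r['xy'],.06,C); print(r['xy'],r['conf'],g,'to go',(M-g)[:2]@u)
E
python3 gr.py w10
```

```text
[ 0.53932115 -0.29455165  0.0528707 ] [1.62713112 1.22169777 2.70214671] 0.020545093635172627 marker [337.05789474 214.30350877] [329 198  17  34 570] [ 0.54202565 -0.25940154  0.032     ] to go from TCP 0.007419815254529572
[324.3, 307.5] 0.69 [ 0.53916106 -0.29317302  0.06      ] to go 0.007392534141031386
```

View pics/w10.png

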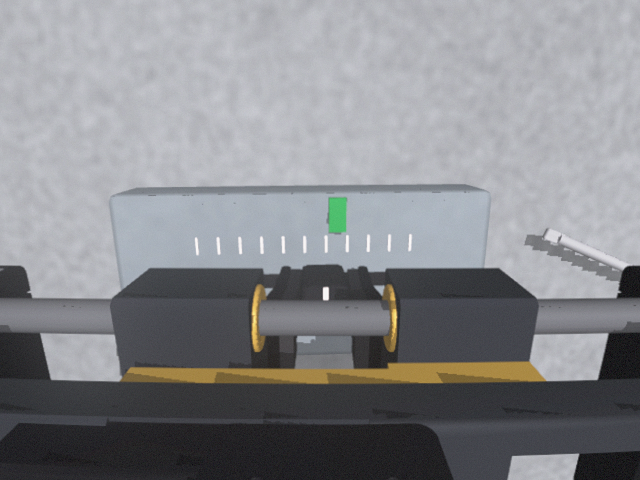

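Wrist picture: grip held, white line at (326,293), marker at (338,214). Both estimates say 7.4 mm to go.

Emit:
{"method": "carry_out", "body": {
  "rows": [
    [0.9, 0.2, 0, 0, 0],
    [0.9, 0, 0, 0, 0]
  ]
}}

```text
time: 21.02
ee_pos: [0.5431, -0.294, 0.0529]
eef_rot: [0.997, 0.066, 0.025, -0.011]
ft_force: [2.3, 0.2, 0.8]
width: 0.0208
```

```bash
python3 gr.py w11
```

```text
[ 0.54314922 -0.29403853  0.05290177] [2.34432112 0.19707083 0.77635687] 0.020831276851196984 marker [328.77224199 214.27580071] [321 198  17  34 562] [ 0.54209315 -0.25933369  0.032     ] to go from TCP 0.0036335594651799143
[325.6, 304.6] 0.97 [ 0.54336122 -0.29135107  0.06      ] to go 0.003061084638086602
```

Emit:
{"method": "carry_out", "body": {
  "rows": [
    [0.9, 0.16, 0, 0, 0],
    [0.9, 0, 0, 0, 0]
  ]
}}

```text
time: 21.28
ee_pos: [0.5466, -0.2935, 0.0529]
eef_rot: [0.998, 0.065, 0.024, -0.011]
ft_force: [1.6, 0.9, -0.4]
width: 0.0209
```

```bash
python3 gr.py w12
```

```text
[ 0.54663369 -0.2935333   0.0529132 ] [ 1.56458706  0.8577497  -0.38489889] 0.020915433055780416 marker [321.07005254 214.38879159] [313 198  17  34 571] [ 0.54209279 -0.25929653  0.032     ] to go from TCP 0.00011744222158544321
[326.2, 304.2] 0.73 [ 0.54707734 -0.29065633  0.06      ] to go -0.0007101239559609757
```

Emit:
{"method": "carry_out", "body": {
  "rows": [
    [0.2, 0, 0, 0, 0],
    [-0.2, 0, 0, 0, 0],
    [-0.3, 0, 0, 0, 0],
    [-0.3, 0, 0, 0, 0],
    [-0.3, 0, 0, -0.5, 0],
    [-0.3, 0, 0, -1, 0],
    [-0.3, 0, 0, -1, 0],
    [-0.3, 0, 0, -1, 0],
    [-0.3, 0, 0.5, -0.7, 0],
    [-0.3, 0, 0, 0, 0]
  ]
}}

```text
time: 22.22
ee_pos: [0.54, -0.3115, 0.1824]
eef_rot: [0.998, 0.064, 0.022, -0.012]
ft_force: [-0.2, -1.3, 0.6]
width: 0.0566
```

```bash
python3 gr.py w13; python3 - <<'E'
from h import *
s=camera('side')
b=cv2.resize(s[225:325,260:360],(400,400),interpolation=cv2.INTER_CUBIC)
w=cv2.imread('pics/w13.png')[100:400,160:460]
cv2.imwrite('pics/c13.png',np.hstack([b,cv2.resize(w,(400,400))]))
for q,h in dict(brass_mid=.072,brass_slot=.072,stem=.042,upper_slot=.06,lower_slot=.048).items():
    for r in pinpoint(q,'side')[:2]: print(q,r['xy'],r['conf'],ray('side',r['xy'],h))
E
```

```text
[ 0.54002503 -0.31151786  0.18242989] [-0.190149   -1.25447491  0.63847567] 0.05655001660815258 marker [326.  161.5] [322 152   9  20 180] [ 0.54200901 -0.25941196  0.032     ] to go from TCP 0.008992385684014836
[327.3, 207.2] 0.82 [ 0.54563286 -0.29049701  0.06      ] to go 0.000601098279883219
upper_slot [229.5, 316.3] 0.91 [ 0.42235457 -0.12376579  0.06      ]
upper_slot [381.6, 276.0] 0.6 [ 0.6730874  -0.09447658  0.06      ]
lower_slot [248.7, 249.1] 0.61 [0.46205193 0.02045283 0.048     ]
```

View pics/c13.png

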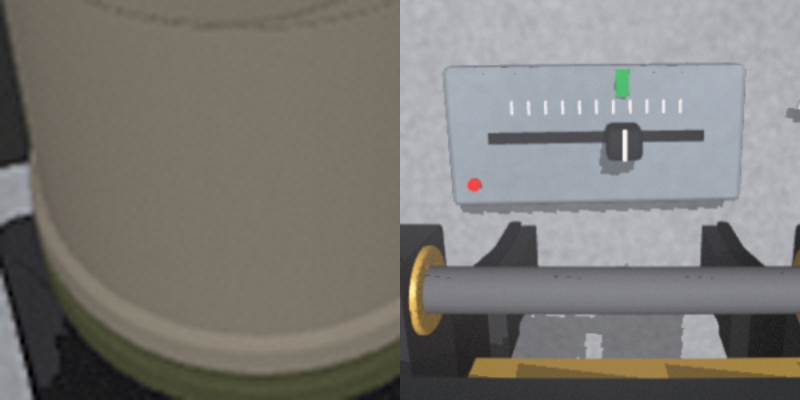

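The white line sits level with the green marker, about 0.6 mm off. The arm is clear, though it blocks the side view. I'll make one quick numeric check of the stack from the scene camera, then hand in.

```bash
python3 - <<'E'
from h import *
camera('scene')
for q,h in dict(brass_mid=.072,brass_slot=.072,stem=.042,lower_slot=.048,steel_mid=.016).items():
    for r in pinpoint(q,'scene')[:1]: print(q,r['xy'],r['conf'],ray('scene',r['xy'],h))
print(read_state()['ft_force'],close_job())
E
```

```text
brass_mid [280.3, 227.2] 0.76 [ 0.56502299 -0.05096479  0.072     ]
stem [280.5, 236.9] 0.69 [ 0.56695514 -0.05244689  0.042     ]
lower_slot [267.5, 237.4] 0.89 [ 0.57227385 -0.07926941  0.048     ]
steel_mid [456.5, 235.0] 0.62 [0.55190077 0.33583977 0.016     ]
the job is handed in; nothing more can be done
[-1.1913562  -0.63435638 -0.64923022] None
```

I moved the brass weight onto the load cell's stack, set the slide grip level with the green marker and handed the job in after about 23 s of robot time. No verdict was reported.

**Brass weight:** I took it from the rack by its ends, set it on the mat and took it again by its sides. I then slid it onto the stem at about 43°, lowered it until I felt contact, and released it. In the wrist picture afterwards it lay flat and centred under the knob.
- The scene camera put its centre about 2.4 mm from the stem axis, within camera error.
- Its slot is at about 42°, the upper weight's at about 158° and the lower one's at about −75°. That leaves roughly 116° on each side.

**Slide grip:** I gripped it, slid it to the marker and let go. The last wrist picture showed the white line about 0.6 mm from the marker's middle, with the arm lifted clear.

**Steel weight and the two earlier weights:** The steel weight is still in the rack. The estimates of its position vary by a few millimetres between cameras. The lower weight's slot read the same after placing.

**Checks that failed or are missing:**
- **Side view:** the arm blocked the side camera in the last check, so the final stack check is from the scene camera alone.
- **Upper weight:** I did not measure it again after the brass covered it.
- **Tool tilt:** the tool leaned up to about 3.5° as moves added up, but I saw no effect on the result.

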